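# Let one tin down into the empty bay of a tin dispenser

### The job

One of the two tin dispensers on the bench has an empty pick-up bay: with the fingertips, press its paddle all the way down, without forcing it, so that the gate at the other end of the rocker lifts and the front tin rolls down into the bay. Then let the paddle come right up again, so that the gate shuts and the next tin settles against it. Let out just one tin, never touch the tins themselves, and leave the other dispenser and everything else on the bench as it is.

Things in the scene. Friction and masses are not known exactly. Their poses are not given: they have to be found in the camera images.
- dispenser_a: Tin dispenser with the empty bay (left or right place varies): fixed sheet-metal lane, 86 mm wide, 267 mm long, floor sloping 10 degrees down to its front (-x, roughly towards the robot). Origin on the bench under the rocker, x uphill, z up. Bay in front, its lip at x = -124 mm; three tins queue behind the gate under the rocker, tops at z = 95 to 115 mm; rear end at x = 140 mm.
- paddle_a (a point): Centre of the top of its paddle, a rubber-topped plate 48 mm (along the lane) by 50 mm on the uphill end of the rocker. At rest: x = 44, z = 166 mm in the dispenser's frame, rear edge raised 26 degrees. It swings about the pivot; at the stop it is 43 mm lower, 15 mm farther uphill and slopes 11 degrees down to the rear, close over the tins. The point moves with the paddle.
- rocker_a (a joint): Rocker angle (rad): 0 at rest, paddle up, gate shut; 0.65 with the paddle down at its stop. A tin gets out under the gate above about 0.52; before that a bar behind the pivot has come down and holds the second tin. A spring returns it; the paddle needs about 5 N all the way.
- bay_a (a point): Where the centre of a tin lies when it rests in the pick-up bay of this dispenser, against the front lip; 98 mm in front of the dispenser's origin, 50 mm above the bench.
- dispenser_b: A second dispenser of the same build, with a tin already lying in its pick-up bay and two more behind its gate. To be left alone.
- rocker_b (a joint): Rocker of the dispenser whose bay already has a tin: 0 at rest, grows if its paddle is pressed. To be left alone.
- tin_a1: Steel food tin with a plain kraft label, 54 mm in diameter, 74 mm long, about 170 g, lying across the lane (its y axis is its length); origin at its centre. First tin in the dispenser with the empty bay, held by the gate. Once let out it takes about half a second to roll into the bay.
- tin_a2: Steel food tin with a plain kraft label, 54 mm in diameter, 74 mm long, about 170 g, lying across the lane (its y axis is its length); origin at its centre. Second tin in that dispenser; it must end where the first one was, against the gate.
- tin_a3: Steel food tin with a plain kraft label, 54 mm in diameter, 74 mm long, about 170 g, lying across the lane (its y axis is its length); origin at its centre. Third tin in that dispenser.
- tin_b0: Steel food tin with a plain kraft label, 54 mm in diameter, 74 mm long, about 170 g, lying across the lane (its y axis is its length); origin at its centre. Lies in the bay of the other dispenser.
- tin_b1: Steel food tin with a plain kraft label, 54 mm in diameter, 74 mm long, about 170 g, lying across the lane (its y axis is its length); origin at its centre. First tin behind the gate of the other dispenser.
- tin_b2: Steel food tin with a plain kraft label, 54 mm in diameter, 74 mm long, about 170 g, lying across the lane (its y axis is its length); origin at its centre. Second tin behind the gate of the other dispenser.
- cabbage_jar: Bystander: large clip-top glass jar, 100 mm in diameter, 165 mm high, dark purple contents, 0.95 kg; origin at the centre of its underside.
- onion_jar: Bystander: clip-top glass jar, 88 mm in diameter, 130 mm high, pale onions inside, 0.7 kg; origin at the centre of its underside.
- relish_jar: Bystander: small clip-top glass jar, 56 mm in diameter, 85 mm high, standing between the two dispensers; origin at the centre of its underside.
- tamper: Bystander: wooden cabbage tamper standing on its 60 mm wide foot, 203 mm high, thin stem; origin at the centre of its underside.
- mug: Bystander: white mug, 80 mm in diameter, 85 mm high; origin at the centre of its underside.
- spoon: Bystander: wooden spoon 260 mm long lying across the bench behind the dispensers; origin near the middle of its length.
- lid_stack: Bystander: short stack of metal jar lids, 72 mm in diameter, 46 mm high; origin at the centre of its underside.
- pivot_a (a point): Middle of the rocker's pivot rod, which lies along the dispenser's y between two side cheeks 40 mm long that reach 150 mm above the bench; 12 mm in front of the dispenser's origin and 121 mm above the bench. The gate hangs in front of it, the paddle is behind it.
Things that resemble listed ones, but are neither listed nor needed, are in the scene too. Leave any red look-alike of the tin_b2 alone.

How it is judged (in metres and radians):
On the way, in this order (a step that is already met when the one before it is completed fails the run):
1. the paddle of the dispenser with the empty bay is pressed down and its gate is up (value of joint rocker_a above 0.45 rad), for 0.05 s.
2. its front tin has rolled into the bay (x of tin_a1 in the frame of dispenser_a between -0.112 and -0.084 m), for 0.1 s.
At the end, for the whole second after the job is handed in: One tin lies in the formerly empty bay, within 14 mm of its place at the lip; that rocker is within 0.12 rad of rest; the next tin is within 15 mm of its place at the gate, the third behind it; the other dispenser's tins and rocker are in place; all tins are still (all of step 2 and value of joint each of rocker_a, rocker_b below 0.12 rad and y of tin_a1 in the frame of dispenser_a between -0.01 and 0.01 m and z of each of tin_a1, tin_a2, tin_a3 in the frame of dispenser_a below 0.1 m and angle between tin_a1's own y axis and vertical between 1.4 and 1.74 rad and x of tin_a2 in the frame of dispenser_a between -0.019 and 0.01 m and y of tin_a2 in the frame of dispenser_a between -0.01 and 0.01 m and x of tin_a3 in the frame of dispenser_a between 0.03 and 0.068 m and y of tin_a3 in the frame of dispenser_a between -0.01 and 0.01 m and x of tin_b0 in the frame of dispenser_b between -0.112 and -0.084 m and y of tin_b0 in the frame of dispenser_b between -0.01 and 0.01 m and z of each of tin_b0, tin_b1, tin_b2 in the frame of dispenser_b below 0.1 m and x of tin_b1 in the frame of dispenser_b between -0.019 and 0.01 m and y of tin_b1 in the frame of dispenser_b between -0.01 and 0.01 m and x of tin_b2 in the frame of dispenser_b between 0.03 and 0.068 m and y of tin_b2 in the frame of dispenser_b between -0.01 and 0.01 m and linear speed of each of tin_a1, tin_a2, tin_a3, tin_b0, tin_b1, tin_b2 below 0.02 m/s); the robot touches nothing.
It fails at once if a tin is touched by the robot, or lifted out of its dispenser ((contact force between any of the fingers, the arm and tin_a1 above 0.5 N or contact force between any of the fingers, the arm and tin_a2 above 0.5 N or contact force between any of the fingers, the arm and tin_a3 above 0.5 N or contact force between any of the fingers, the arm and tin_b0 above 0.5 N or contact force between any of the fingers, the arm and tin_b1 above 0.5 N or contact force between any of the fingers, the arm and tin_b2 above 0.5 N) or (z of any of tin_a1, tin_a2, tin_a3 in the frame of dispenser_a above 0.12 m or z of any of tin_b0, tin_b1, tin_b2 in the frame of dispenser_b above 0.12 m)).
It fails at once if a second tin gets past the gate (x of tin_a2 in the frame of dispenser_a below -0.04 m).
It fails at once if the other dispenser is worked: its paddle goes down, or one of its tins moves by more than 12 mm (value of joint rocker_b above 0.15 rad or distance of any of tin_b0, tin_b1, tin_b2 from where it was at the start of the episode above 0.012 m).
It fails at once if the dispenser is forced: the fingers or the arm bear on it with more than 40 N (contact force between any of the fingers, the arm and dispenser_a above 40 N).
It fails at once if a jar, the tamper, the mug, the spoon or the lids are moved by more than 20 mm (distance of any of cabbage_jar, onion_jar, relish_jar, tamper, mug, spoon, lid_stack from where it was at the start of the episode above 0.02 m).
It also fails if it takes over 32 s, if anything falls off the work surface, if the arm or the gripper's body presses on something with over 40 N, if the wrist force passes 120 N, or if a joint passes its speed limit or range.

### The arm

A 7-joint arm with a two-finger parallel gripper is mounted at the origin on the work surface. World frame = base frame: x ahead of the robot, y to its left, z up, the work surface at z = 0. Lengths are in m, angles in degrees, forces in N, time in s.
With the tool pointing down it reaches from about 0.425 to 0.875 m from the base axis. Payload 4.7 kg.
Tool frame: the origin (TCP) lies at the very end of the fingers, on their centre line; the grasp point (between the pads) lies 19 mm behind it (env.grasp_offset is the distance from the TCP to the grasp point, in m); z points along the fingers, y is the line along which they close (so a half turn about z gives the same grasp; the last joint's range is limited). The gripper opens to 87 mm and grips with 3 to 60 N. Pads are 19 mm wide; open, the fingers measure 117 mm over their backs; the gripper's body (75 mm by 190 mm) begins 51 mm behind the grasp point.
Start: joints at [67.443, 18.392, -4.016, 83.108, 1.295, 78.541, -3.26], TCP at [0.258, -0.597, 0.223] pointing down, gripper open.
Joint ranges: [-163.93, 163.93], [-17.29, 119.83], [-79.2, 71.16], [3.27, 140.29], [-89.18, 269.18], [5.43, 117.66], [-154.24, 154.24]. Speed limits (degrees/s): [147.25, 147.25, 180, 180, 180, 180, 180].

### API

Orientations are given as [roll, pitch, yaw] about the fixed x, y, z axes, in that order (R = Rz(yaw) Ry(pitch) Rx(roll)).
In Python, from cell import env gives the robot as it stands. The module is installed in compiled form; this text tells all that it offers.
- The arm moves only by the tool drive_tool, never from a script. Its argument "moves" is one flat list of numbers, 5 for each row, row after row: the shift along the tool's x, y, z in units of 40 mm (1.0 is 40 mm), then the turn about the tool's z in units of 10 degrees (1.0 is 10 degrees), then the finger opening in mm, from 0 to 87. A call has 1 to 5 rows; each row is the pose to reach, as a shift and turn from the pose commanded when the call began, along the tool's axes at that moment; what a row does not reach only later rows make up. A row lasts 1/8 s, in which the tool goes at most 62.5 mm and 10.7 degrees, less where a joint would pass 70% of its speed; a pose out of reach is approached as far as the arm can. A call with a gripper value outside its range is refused whole. The fingers move at their own pace and stop on an object; "squeeze" is the grip in N (left out, the last holds). Time passes only in rows, so rows that repeat a pose let the fingers close. It gives the time, the measured TCP pose, the force, the opening and the grip force at its end, in the units of the state.
- env.get_obs(): the state, without advancing time (a new reading comes with each control period).
- env.read_camera(name): name is "side" or "top" or "wrist"; returns (picture, depth): 480x640x3 uint8, red, green, blue; 480x640 float32, m along the optical axis (not along the pixel's ray), 0 where there is no reading.
- env.camera_model(name): a dict with "K" (3x3 intrinsics, pixels), "k1" (the pictures are not rectified: a ray, as slopes to the right and down, at radius r is drawn at 1 + k1 r^2 times it, then the intrinsics apply), "rvec" (rotation vector, rad) and "tvec" (3), from world to camera coordinates, as OpenCV has them; the wrist camera has in their place "tool_from_camera" (4x4, takes a point from camera to tool coordinates, whose origin is the TCP and whose axes are the flange's). Camera axes: x right, y down, z forward; pixel columns grow to the right and rows downward; lengths in m; the calibration is good to about 2 mm. A picture is of the moment at which its call begins: read the wrist's pose just before it. camera_model takes no time and is no camera call.
- env.sign_off(): hands the job in; it is judged then, once.
The state is a dict: "time_s": time; "qpos": joint angles; "joint_velocities": joint speeds; "effort": joint torques, N m; "tool_pos": TCP position; "tool_rot": TCP orientation; "force": force on the tool from outside, world axes, zero at the start; "wrist_torque": the same for the moment, N m; "grip_width": finger opening in m; "grasp_force": force on a finger pad.
Only numpy, scipy, OpenCV 4.12 (cv2) and the standard library are available. Lean on these libraries where they do the work, as an engineer would, in place of code of your own. Each camera call takes 0.05 s, during which the arm holds its last target. There are 200 camera calls.

## Working session

There is one attempt and no reset: what is moved stays moved. The work goes in short steps, Python scripts to look and compute and a tool call to move; the robot and the scene stay as the last step left them, time stands still between calls to the robot, and variables do not carry over. Pictures are saved under pics/ and viewed, at most 10 in all, crops included, and the job is handed in when it is done.

Besides the shell and the picture viewer there is one more tool, called after ">>>" as name(argument=value, ...) on one line, values as JSON. drive_tool: Moves the arm, as the interface text tells. Its arguments: {"type":"object","properties":{"moves":{"type":"array","items":{"type":"number"}},"squeeze":{"type":"number"}},"required":["moves"]}

```bash
mkdir -p pics; cat > h.py <<'E'
import numpy as np, cv2
from cell import env
def snap(n):
    im,d=env.read_camera(n); np.savez('pics/%s.npz'%n,im=im,d=d); return im,d
def world(n,d):
    m=env.camera_model(n);K=np.array(m['K']);k1=m['k1']
    v,u=np.mgrid[0:480,0:640].astype(float)
    dc=np.array([k1,0,0,0,0.])
    p=cv2.undistortPoints(np.stack([u.ravel(),v.ravel()],1)[:,None],K,dc)[:,0]
    c=np.c_[p,np.ones(len(p))]*d.reshape(-1,1)
    R=cv2.Rodrigues(np.array(m['rvec'],float))[0]
    return ((c-np.array(m['tvec']).ravel())@R).reshape(480,640,3)
E
python3 - <<'E'
from h import *
for n in ('top','side'):
    im,d=snap(n); cv2.imwrite(f'pics/{n}.png',im[...,::-1])
    m=env.camera_model(n); R=cv2.Rodrigues(np.array(m['rvec'],float))[0]; print(n,-R.T@np.array(m['tvec']).ravel(),m['k1'],(d>0).mean())
o=env.get_obs(); print(o['tool_pos'],o['tool_rot'],o['time_s'],o['grip_width'])
E
```

```text
top [0.30695154 0.01189723 1.5554192 ] 0.013721750850898634 0.9961165364583333
side [1.35088705 0.6771539  1.09012105] -0.0024305974046386625 0.9911490885416666
[ 0.25753101 -0.5962781   0.2215682 ] [-1.79902223e+02  7.84930868e-03  2.33674072e+01] 0.1 0.08687126879123444
```

View pics/top.png

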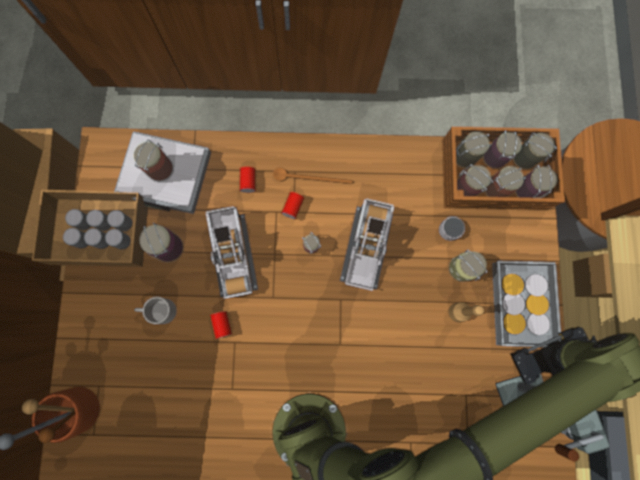

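View pics/side.png

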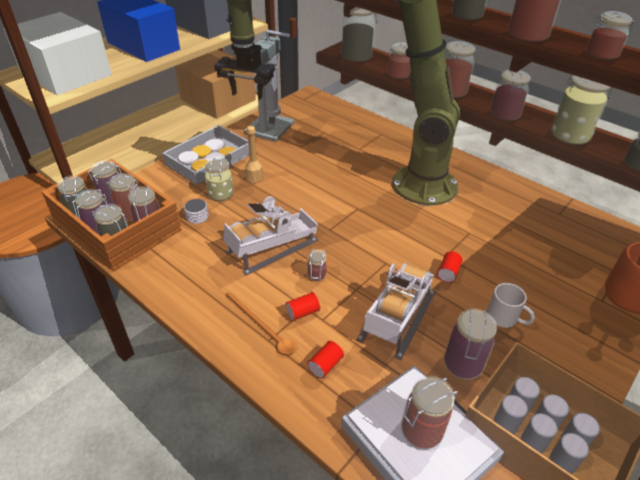

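The top view shows the right dispenser (about 370,245) with an empty front bay (362,272), so that is A. The left one (230,252) has a tin in its bay at (235,285). A's black paddle is near (375,225).

```bash
python3 - <<'E'
from h import *
z=np.load('pics/top.npz'); im,d=z['im'],z['d']; W=world('top',d)
print('bench z',np.median(W[300:330,280:340,2]))
s=im[195:295,335:405]; cv2.imwrite('pics/crop.png',cv2.resize(s,None,fx=6,fy=6,interpolation=cv2.INTER_CUBIC)[...,::-1])
m=np.zeros((480,640),bool); m[190:300,335:410]=1
P=W[m&(W[...,2]>.03)&(W[...,2]<.3)]
r=cv2.minAreaRect(P[:,:2].astype(np.float32)); print('rect',r, cv2.boxPoints(r).round(3).tolist())
k=m&(im.max(2)<60)
n,l,st,c=cv2.connectedComponentsWithStats(k.astype(np.uint8))
for i in range(1,n):
    if st[i,4]>20:
        q=W[l==i]; print(c[i],st[i],np.median(q,0),cv2.minAreaRect(q[:,:2].astype(np.float32)))
z=np.load('pics/side.npz'); im,d=z['im'],z['d']; W=world('side',d)
cv2.imwrite('pics/crops.png',cv2.resize(im[185:285,210:340],None,fx=6,fy=6,interpolation=cv2.INTER_CUBIC)[...,::-1])
k=np.zeros((480,640),bool);k[190:240,240:310]=1;k&=(im.max(2)<60)
n,l,st,c=cv2.connectedComponentsWithStats(k.astype(np.uint8))
for i in range(1,n):
    if st[i,4]>20: q=W[l==i]; print('side',c[i],st[i],np.median(q,0),q.min(0),q.max(0))
E
```

```text
bench z -0.00023680159850936416
rect ((0.5681374073028564, -0.1710393875837326), (0.09693709015846252, 0.2706298232078552), 77.26924133300781) [[0.42500001192092896, -0.18799999356269836], [0.6890000104904175, -0.24799999594688416], [0.7110000252723694, -0.15399999916553497], [0.44699999690055847, -0.09399999678134918]]
[375.52985075 225.81343284] [369 220  14  13 134] [ 0.60740613 -0.18121135  0.16620273] ((0.6069058179855347, -0.18134912848472595), (0.03395035117864609, 0.03221718221902847), 78.39791107177734)
```

View pics/crop.png

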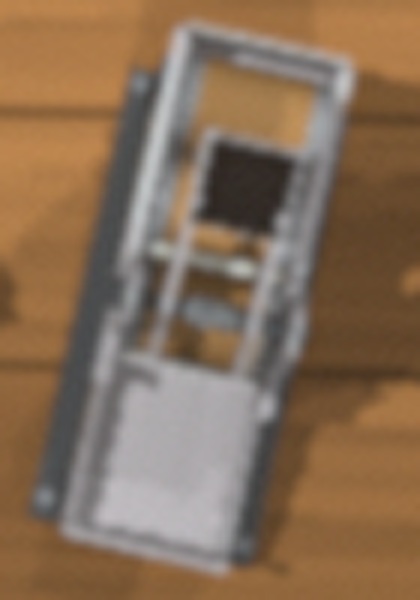

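View pics/crops.png

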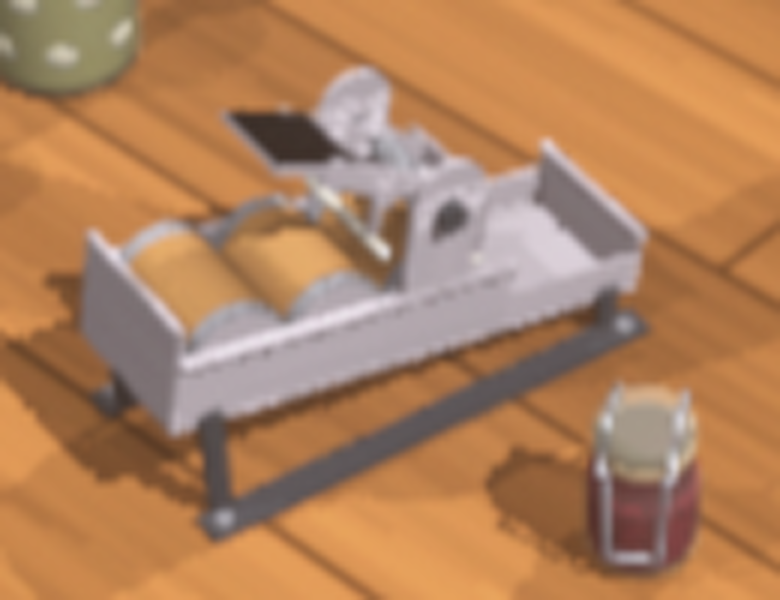

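A is confirmed: its bay is empty, and its axis is at a yaw of about -12.7°. The origin is near (0.560, -0.169) and the paddle near (0.605, -0.180). Next I lift, turn the tool and move to hover.

>>> drive_tool(moves=[0, 0, -1.5, 0, 0, 0, 0, -2.2, 0.5, 0, 1.2, -0.6, -2.2, 1.5, 0, 2.6, -1.3, -2.2, 2.5, 0, 4, -2, -2.2, 3.6, 0], squeeze=10)

```text
time_s: 0.72
tool_pos: [0.3717, -0.461, 0.3102]
tool_rot: [-180.0, 0.0, -12.1]
force: [1.1, 0.3, 0.7]
grip_width: 0.045
grasp_force: 0.0
```

>>> drive_tool(moves=[0.7, -1.3, 0, 0, 0, 1.4, -2.7, 0, 0, 0, 2.1, -4.1, 0, 0, 0, 2.8, -5.5, 0, 0, 0, 3.3, -6.5, 0, 0, 0])

```text
time_s: 1.35
tool_pos: [0.5543, -0.2318, 0.3102]
tool_rot: [-179.9, 0.0, -11.6]
force: [-0.3, -0.9, -0.6]
grip_width: 0.0017
grasp_force: 0.0
```

```bash
python3 - <<'E'
from h import *
o=env.get_obs(); im,d=snap('wrist'); cv2.imwrite('pics/w1.png',im[...,::-1])
print(o['tool_pos'],o['tool_rot'],o['grip_width'],o['force'])
m=env.camera_model('wrist'); T=np.array(m['tool_from_camera']); print(T.round(3))
from scipy.spatial.transform import Rotation as Ro
R=Ro.from_euler('xyz',o['tool_rot'],degrees=True).as_matrix()
v,u=np.mgrid[0:480,0:640].astype(float)
p=cv2.undistortPoints(np.stack([u.ravel(),v.ravel()],1)[:,None],np.array(m['K']),np.array([m['k1'],0,0,0,0.]))[:,0]
c=np.c_[p,np.ones(len(p))]*d.reshape(-1,1)
W=((c@T[:3,:3].T+T[:3,3])@R.T+np.array(o['tool_pos'])).reshape(480,640,3); np.save('pics/w1W.npy',W)
near=np.hypot(W[...,0]-.605,W[...,1]+.18)<.05
k=near&(im.max(2)<60)&(W[...,2]>.14)&(W[...,2]<.19)&(d>0)
n,l,st,c=cv2.connectedComponentsWithStats(k.astype(np.uint8))
for i in range(1,n):
    if st[i,4]>100: q=W[l==i]; print(c[i],st[i],q.mean(0),cv2.minAreaRect(q[:,:2].astype(np.float32)),q[:,2].min(),q[:,2].max())
E
```

```text
[ 0.55429052 -0.23183555  0.31015533] [-1.79946442e+02  2.48581663e-02 -1.15901544e+01] 0.0016616140755521464 [-0.32847631 -0.86654167 -0.55463558]
[[-0.002 -0.958 -0.285  0.077]
 [ 1.    -0.002 -0.001  0.   ]
 [-0.    -0.285  0.958 -0.162]
 [ 0.     0.     0.     1.   ]]
[240.32851986 198.13718412] [228 185  31  21 277] [ 0.59614845 -0.16609514  0.15998183] ((0.5983188152313232, -0.1700790375471115), (0.024567043408751488, 0.02058449015021324), 80.06986999511719) 0.15411838708388068 0.16761628638459852
```

View pics/w1.png

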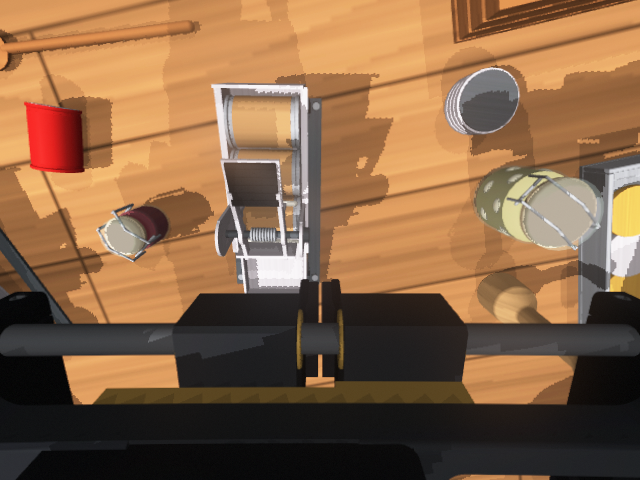

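The paddle is at about (222–285, 160–205) in the wrist view. There is also a disc by the pivot at (222,232), so I'll measure the paddle and the disc's height.

```bash
python3 - <<'E'
from h import *
W=np.load('pics/w1W.npy'); im=np.load('pics/wrist.npz')['im']
o=np.array([.560,-.169]); a=np.radians(-12.7); ex=np.array([np.cos(a),np.sin(a)]); ey=np.array([-ex[1],ex[0]])
def loc(q): return np.c_[(q[:,:2]-o)@ex,(q[:,:2]-o)@ey,q[:,2]]
k=np.zeros((480,640),bool);k[155:212,215:292]=1
k&=(W[...,2]>.14)&(W[...,2]<.2)
L=loc(W[k]); print('paddle pts',len(L),L.min(0),L.max(0),np.percentile(L,[2,50,98],0).round(4).tolist())
r=cv2.minAreaRect(L[:,:2].astype(np.float32)); print(r)
# dark rubber
kd=k&(im.max(2)<110); L2=loc(W[kd]); print('rubber',np.percentile(L2,[2,50,98],0).round(4).tolist())
D=np.zeros_like(k);D[200:260,212:235]=1;D&=W[...,2]>.13; L=loc(W[D]); print('disc',np.percentile(L,[2,98],0).round(4).tolist())
# whole lane outline
B=np.zeros_like(k);B[80:290,205:312]=1;B&=(W[...,2]>.06)&(W[...,2]<.12); r=cv2.minAreaRect(loc(W[B])[:,:2].astype(np.float32)); print('lane',r)
E
```

```text
paddle pts 2761 [ 0.01879032 -0.02659822  0.14005465] [0.07069573 0.02359265 0.17695894] [[0.0249, -0.0258, 0.1527], [0.0499, -0.0024, 0.167], [0.0699, 0.0221, 0.1749]]
((0.04472631961107254, -0.0017207060009241104), (0.05118120089173317, 0.05041002109646797), 0.9825266003608704)
rubber [[0.027, -0.0229, 0.1557], [0.0488, -0.0017, 0.1668], [0.0667, 0.0191, 0.175]]
disc [[-0.0284, 0.0177, 0.1303], [0.0324, 0.0409, 0.1591]]
lane ((0.04989819601178169, -0.0013508312404155731), (0.19205130636692047, 0.09296125173568726), 0.2212037444114685)
```

>>> drive_tool(moves=[0.8, -1.2, 0, 0.1, 0, 1.05, -1.5, 0, 0.1, 0, 1.05, -1.5, 1.2, 0.1, 0, 1.05, -1.5, 2.4, 0.1, 0, 1.05, -1.5, 2.5, 0.1, 0])

```text
time_s: 2.02
tool_pos: [0.6032, -0.1853, 0.2062]
tool_rot: [-180.0, 0.5, -12.8]
force: [-0.2, -0.4, -0.1]
grip_width: 0.0006
grasp_force: 0.0
```

```bash
python3 - <<'E'
from h import *
o=env.get_obs(); p=o['tool_pos']; a=np.radians(-12.7); ex=np.array([np.cos(a),np.sin(a)]); ey=np.array([-ex[1],ex[0]])
q=np.array(p[:2])-[.5625,-.1716]; print(p,o['tool_rot'],q@ex,q@ey,o['force'])
E
```

```text
[ 0.60315139 -0.18534877  0.20616915] [-179.99851435    0.49706786  -12.80768689] 0.042679447681121106 -0.004475351661546865 [-0.16027514 -0.40036819 -0.07238633]
```

>>> drive_tool(moves=[0.08, -0.1, 0, 0, 0, 0.08, -0.1, 0.4, 0, 0, 0.08, -0.1, 0.6, 0, 0, 0.08, -0.1, 0.6, 0, 0])

```text
time_s: 2.52
tool_pos: [0.6098, -0.1819, 0.1859]
tool_rot: [180.0, 0.1, -12.8]
force: [-0.4, -0.9, 0.6]
grip_width: 0.0003
grasp_force: 0.0
```

```bash
cat > s.py <<'E'
from h import *
o=env.get_obs(); p=o['tool_pos']; a=np.radians(-12.7); ex=np.array([np.cos(a),np.sin(a)]); ey=np.array([-ex[1],ex[0]])
q=np.array(p[:2])-[.5625,-.1716]; print(p,o['tool_rot'],q@ex,q@ey,o['force'])
E
python3 s.py
```

```text
[ 0.60979304 -0.18185493  0.18591374] [ 1.79994516e+02  6.95128677e-02 -1.27711297e+01] 0.04839049809612661 0.0003931540249405008 [-0.41787736 -0.94099806  0.58377571]
```

>>> drive_tool(moves=[0, 0, 0.3, 0, 0, 0.05, 0, 0.55, 0, 0, 0.1, 0, 0.8, 0, 0, 0.15, 0, 1.0, 0, 0, 0.15, 0, 1.1, 0, 0])

```text
time_s: 3.15
tool_pos: [0.6172, -0.1833, 0.1427]
tool_rot: [-180.0, -0.1, -12.8]
force: [3.0, -0.6, 4.1]
grip_width: 0.0001
grasp_force: 2.2
```

```bash
python3 s.py
```

```text
[ 0.61719374 -0.18329871  0.14265179] [-1.79994528e+02 -1.22880952e-01 -1.27636405e+01] 0.055927553077065234 0.0006117208657496504 [ 2.97581121 -0.58461891  4.14294441]
```

>>> drive_tool(moves=[0, 0, 0.15, 0, 0, 0, 0, 0.25, 0, 0, 0, 0, 0.33, 0, 0, 0, 0, 0.36, 0, 0, 0, 0, 0.36, 0, 0])

```text
time_s: 3.78
tool_pos: [0.6183, -0.1835, 0.1294]
tool_rot: [-180.0, -0.3, -12.8]
force: [5.7, -1.1, 5.6]
grip_width: 0.0005
grasp_force: 3.1
```

```bash
python3 s.py
```

```text
[ 0.61832943 -0.18351429  0.12941846] [-179.99952917   -0.30670097  -12.76066273] 0.057082849887462594 0.0006510840370586336 [ 5.69830831 -1.05111206  5.63795977]
```

Force is 5.6 N and the stop isn't reached yet. I'll hold here and check whether the tin has come out.

>>> drive_tool(moves=[0, 0, 0.02, 0, 0, 0, 0, 0.04, 0, 0, 0, 0, 0.04, 0, 0, 0, 0, 0.04, 0, 0, 0, 0, 0.04, 0, 0])

```text
time_s: 4.4
tool_pos: [0.6185, -0.1836, 0.128]
tool_rot: [180.0, -0.3, -12.8]
force: [6.1, -0.8, 5.9]
grip_width: 0.0007
grasp_force: 3.2
```

```bash
python3 s.py; python3 - <<'E'
from h import *
t,_=snap('top'); s,_=snap('side')
a=cv2.resize(t[190:300,335:410],(375,550),interpolation=cv2.INTER_CUBIC); b=cv2.resize(s[185:285,215:320],(420,400),interpolation=cv2.INTER_CUBIC)
c=np.zeros((550,795,3),np.uint8); c[:,:375]=a; c[:400,375:]=b; cv2.imwrite('pics/chk.png',c[...,::-1])
E
```

```text
[ 0.61851787 -0.18359616  0.12803602] [179.99686008  -0.33532896 -12.76142308] 0.057284680798083895 0.0006126447033820911 [ 6.05382295 -0.81670868  5.88201954]
```

View pics/chk.png

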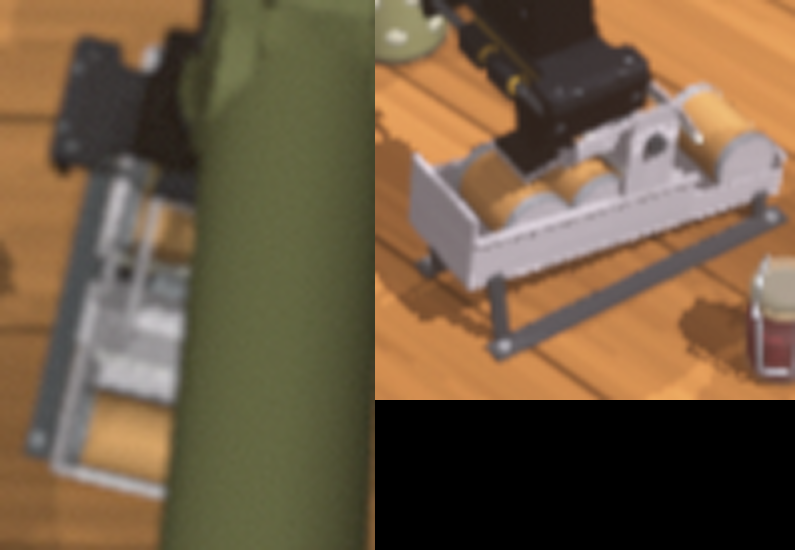

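The tin is in the bay (at about 130,430 in the left crop), and two tins are held back. I'll press another 2 mm towards the stop, then raise gently along the same arc.

>>> drive_tool(moves=[0, 0, 0.05, 0, 0, 0, 0, 0.05, 0, 0])

```text
time_s: 4.75
tool_pos: [0.6186, -0.1836, 0.1259]
tool_rot: [-180.0, -0.3, -12.8]
force: [7.1, -0.7, 6.1]
grip_width: 0.0005
grasp_force: 3.2
```

>>> drive_tool(moves=[0, 0, -0.2, 0, 0, 0, 0, -0.4, 0, 0, -0.1, 0, -0.7, 0, 0, -0.15, 0, -1.0, 0, 0, -0.2, 0, -1.3, 0, 0])

```text
time_s: 5.38
tool_pos: [0.6073, -0.1813, 0.1766]
tool_rot: [180.0, 0.1, -12.8]
force: [-0.2, 0.3, 0.1]
grip_width: 0.0003
grasp_force: 0.0
```

>>> drive_tool(moves=[0, 0, -0.4, 0, 0, 0, 0, -0.8, 0, 0, 0, 0, -1.8, 0, 0, 0, 0, -3.0, 0, 0, 0, 0, -3.5, 0, 0])

```text
time_s: 6.0
tool_pos: [0.6096, -0.1814, 0.321]
tool_rot: [180.0, -0.3, -12.8]
force: [0.6, 0.2, 0.8]
grip_width: 0.0006
grasp_force: 0.0
```

>>> drive_tool(moves=[-1, 1.2, -0.5, 0, 0, -2, 2.4, -0.5, 0, 0, -3, 3.6, -0.5, 0, 0, -3.5, 4.5, -0.5, 0, 0, -3.5, 4.5, -0.5, 0, 0])

```text
time_s: 6.62
tool_pos: [0.4288, -0.33, 0.3377]
tool_rot: [179.9, -0.0, -13.2]
force: [0.5, 0.3, 0.1]
grip_width: 0.0002
grasp_force: 0.0
```

```bash
python3 s.py; python3 - <<'E'
from h import *
t,_=snap('top'); s,_=snap('side')
a=cv2.resize(t[190:300,335:410],(375,550),interpolation=cv2.INTER_CUBIC); b=cv2.resize(s[185:285,215:320],(420,400),interpolation=cv2.INTER_CUBIC)
c=np.zeros((550,795,3),np.uint8); c[:,:375]=a; c[:400,375:]=b; cv2.imwrite('pics/chk2.png',c[...,::-1])
E
```

```text
[ 0.42875762 -0.33001535  0.33766832] [ 1.79867794e+02 -3.21035236e-02 -1.32463617e+01] -0.09564329578322622 -0.18394240429337577 [0.50515368 0.28371426 0.0796212 ]
```

View pics/chk2.png

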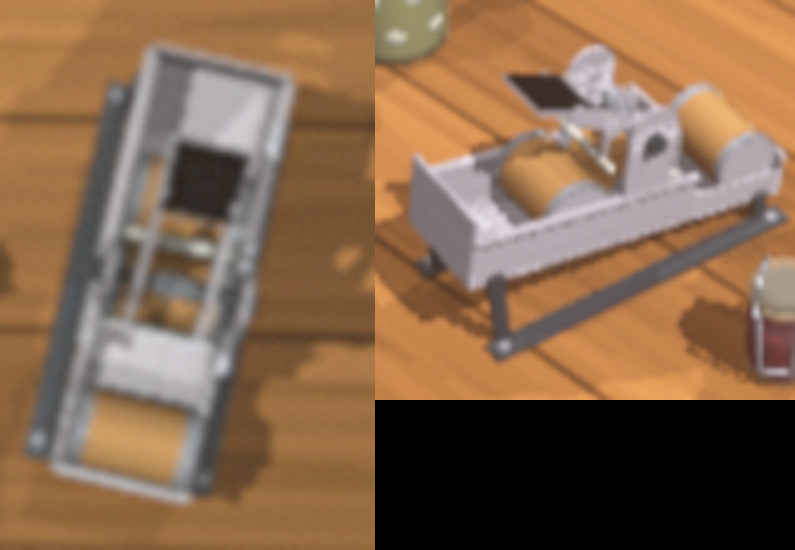

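One tin is in the bay at (135,435), the paddle is fully up at (208,180), and the remaining tins have rolled down to the gate. I'll wait briefly for everything to settle, then hand in.

>>> drive_tool(moves=[0, 0, 0, 0, 0, 0, 0, 0, 0, 0, 0, 0, 0, 0, 0, 0, 0, 0, 0, 0, 0, 0, 0, 0, 0])

```text
time_s: 7.35
tool_pos: [0.432, -0.3259, 0.3365]
tool_rot: [-180.0, 0.0, -12.8]
force: [-0.2, -0.3, -0.1]
grip_width: 0.0005
grasp_force: 0.0
```

```bash
python3 -c "
from cell import env
print(env.sign_off())"
```

```text
the job is handed in; nothing more can be done
None
```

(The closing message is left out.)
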